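# Set the lamp column red flat up and lock it in its stand

### The arm

A 7-joint arm with a two-finger parallel gripper is mounted at the origin on the work surface. World frame = base frame: x ahead of the robot, y to its left, z up, the work surface at z = 0. Lengths are in m, angles in rad, forces in N, time in s.
With the tool pointing down it reaches from about 0.4 to 0.85 m from the base axis. Payload 10.4 kg.
Tool frame: the origin (TCP) lies at the very end of the fingers, on their centre line; the grasp point (between the pads) lies 19 mm behind it (arm.hold_point_z is the distance from the TCP to the grasp point, in m); z points along the fingers, x is the direction in which the jaws open and shut, and the axes are right-handed (so a half turn about z gives the same grasp; the last joint's range is limited). The gripper opens to 87 mm and grips with 3 to 60 N. Pads are 19 mm wide; open, the fingers measure 117 mm over their backs; the gripper's body (75 mm by 190 mm) begins 51 mm behind the grasp point.
Start: joints at [-1.181, 0.332, -0.065, 1.46, 0.022, 1.35, -0.088], TCP at [0.251, 0.573, 0.186] pointing down, gripper open.
Joint ranges: [-2.6, 2.6], [-0.5, 2.12], [-1.47, 1.34], [0.16, 2.42], [-1.27, 4.41], [0.06, 2.06], [-2.6, 2.6]. Speed limits (rad/s): [2.22, 2.22, 2.79, 2.79, 3.14, 3.14, 3.14].

### API

Orientations are given as a unit quaternion [w, x, y, z].
In Python, from rig import arm, vision gives the robot as it stands.
- The arm moves only by the tool servo_tool, never from a script. Its argument "plan" is a list of rows, each a list of 3 entries, a list of its own where there are three numbers: the closure, from 0 (fully open) to 1 (shut), then the shift along the world's x, y, z in mm, then the turn, a rotation vector about the world's x, y, z in degrees. A call has 1 to 12 rows; each row is the pose to reach, as a shift and turn from the pose measured when the call began; what a row does not reach only later rows make up. A row lasts 1/10 s, in which the tool goes at most 50 mm and 8.59 degrees, less where a joint would pass 70% of its speed; a pose out of reach is approached as far as the arm can. A call with a gripper value outside its range is refused whole. The fingers move at their own pace and stop on an object; "grip_force" is the grip in N (left out, the last holds). Time passes only in rows, so rows that repeat a pose let the fingers close. It gives the time, the measured TCP pose, the force and the opening at its end, in the units of the state.
- arm.state(): the state, without advancing time (a new reading comes with each control period).
- vision.snapshot(name): name is "scene" or "side" or "wrist"; returns the picture (400x640x3 uint8, blue, green, red); there is no depth.
- vision.camera_info(name): a dict with "vertical_fov" (degrees; the focal length in pixels is half the picture's height over the tangent of half this angle, whatever the lens; pixels are square), "cx", "cy" (the principal point, pixels), "k1" (the pictures are not rectified: a ray, as slopes to the right and down, at radius r is drawn at 1 + k1 r^2 times it, then the intrinsics apply), "extrinsics" (4x4, takes a point from world to camera coordinates). Camera axes: x right, y up, looking along -z (the intrinsics and any distortion apply to the point x, -y, -z); pixel columns grow to the right and rows downward; lengths in m; the calibration is good to about 2 mm. A picture is of the moment at which its call begins: read the wrist's pose just before it. camera_info takes no time and is no camera call; for the wrist camera it gives the pose at the moment of the call.
- arm.sign_off(): hands the job in, once; it reports no verdict.
The state is a dict: "time_s": time; "q": joint angles; "qvel": joint speeds; "effort": joint torques, N m; "ee_pos": TCP position; "eef_rot": TCP orientation; "ft_force": force on the tool from outside, world axes, zero at the start; "ft_torque": the same for the moment, N m; "opening": finger opening in m.
Only numpy, scipy, OpenCV 4.12 (cv2) and the standard library are available. Lean on these libraries where they do the work, as an engineer would, in place of code of your own. Each camera call takes 0.05 s, during which the arm holds its last target. There are 200 camera calls.

### The job

The hexagonal lamp column in the stand's middle bay (the one with the steel keeper) has to be fixed with its red-inlaid flat uppermost: roll it over within its bay until the red one is on top and it lies flat on its rests again, and let go of it. Then swing the keeper (the flat steel bar with the black knob) fully shut across it, to its stop. Leave the two spare columns and everything else on the bench where they are.

Things in the scene. Friction and masses are not known exactly. Their poses are not given: they have to be found in the camera images.
- bay (a point): centre of a column lying in the working bay, 50 mm above the table. The working bay is the middle one, with the steel keeper; the spare bays lie 115 mm to either side along x. Axes of the stand: x across the columns, away from the robot; y along the columns; z up
- stand: fixed wooden stand, origin on the table below bay. Each bay has two padded rests, y = -89 to -61 and 61 to 89 mm, pad tops 30 mm up. Lips 6 mm above the pads, inner faces at x -26 and +26 mm from the bay's middle, stop a column rolling out: turn it within the bay (lifting 8 to 15 mm clears). Between the rails all is open to the table, but for 12 mm high cross-bars at x = -147 and 147 mm
- keeper (a joint): flat steel bar turning level about a post at x 48, y 85 mm from bay. 0 rad: shut at its stop, lying along the stand's -x over the column's end, underside 3.5 mm above its top flat (a column not lying flat blocks it). Positive = open, clockwise from above; at 1.57 it points to the stand's +y. Starts 1.1 to 1.9, stop 1.95; light friction (about 1 N at the knob), stays where left
- keeper_knob (a point): grip point of the keeper's black upright knob, a round peg 14 mm thick, 70 mm from the pivot, from 82 to 126 mm above the table; this point is 104 mm above the table
- columnA: hexagonal dark-wood lamp column, 40 mm over flats, flats 23 wide, 200 long, 0.15 to 0.28 kg. One flat has a red stripe. Yellow arrows painted across the flats point the short way round to the red one: one arrow on the flats next to red, two on those two away, none opposite. Origin at its centre; y along its length, z out of the red flat. In a random bay, centre 50 mm up; red starts 1 or 2 flats from the top
- columnB: hexagonal dark-wood lamp column, 40 mm over flats, flats 23 wide, 200 long, 0.15 to 0.28 kg. One flat has a red stripe. Yellow arrows painted across the flats point the short way round to the red one: one arrow on the flats next to red, two on those two away, none opposite. Origin at its centre; y along its length, z out of the red flat. In a random bay, centre 50 mm up; red starts 1 or 2 flats from the top
- columnC: hexagonal dark-wood lamp column, 40 mm over flats, flats 23 wide, 200 long, 0.15 to 0.28 kg. One flat has a red stripe. Yellow arrows painted across the flats point the short way round to the red one: one arrow on the flats next to red, two on those two away, none opposite. Origin at its centre; y along its length, z out of the red flat. In a random bay, centre 50 mm up; red starts 1 or 2 flats from the top
- jar: bystander, not to be disturbed: amber glass jar with steel lid, 52 across, 60 tall, origin under its centre (mm)
- screwdriver: bystander, not to be disturbed: screwdriver with red handle, lying, about 200 long; origin under its middle (mm)
- brush: bystander, not to be disturbed: wooden-handled brush, lying; origin under its middle (mm)
- shade: bystander, not to be disturbed: loose red tulip lamp shade standing mouth down, 124 across, 130 tall; fragile; origin under its centre (mm)
- mug: bystander, not to be disturbed: blue mug, 80 across, 90 tall; origin under its centre (mm)
- tin: bystander, not to be disturbed: small open steel parts tray 110 x 80 x 30; origin under its centre (mm)
Not all that is in view belongs to the job. What is shaped like the columnC but turquoise is not meant. What is shaped like the columnA but green is not meant.

How it is judged:
By the outcome, as a careful person would: the job done as asked, in the order asked, and still so for the second after the job is handed in, with the robot touching nothing.
It also fails if it takes over 61 s, if anything falls off the work surface, if the arm or the gripper's body presses on something with over 40 N, if the wrist force passes 120 N, or if a joint passes its speed limit or range.

## Working session

There is one attempt and no reset: what is moved stays moved. The work goes in short steps, Python scripts to look and compute and a tool call to move; the robot and the scene stay as the last step left them, time stands still between calls to the robot, and variables do not carry over. Pictures are saved under pics/ and viewed, about 8 in all and at most 12, crops included, and the job is handed in when it is done.

Besides the shell and the picture viewer there is one more tool, called after ">>>" as name(argument=value, ...), one argument or row to a line, values as JSON. servo_tool: Moves the arm, as the interface text tells. Its arguments: {"type":"object","properties":{"plan":{"type":"array"},"grip_force":{"type":"number"}},"required":["plan"]}

```bash
mkdir -p pics; ls; python3 - <<'E'
from rig import arm, vision
import cv2
for n in("scene","side"):
    cv2.imwrite(f"pics/{n}0.png",vision.snapshot(n))
    i=vision.camera_info(n);print(n,i)
s=arm.state();print(s['time_s'],s['ee_pos'],s['eef_rot'],s['opening'],s['ft_force'])
E
```

```text
pics
scene {'vertical_fov': 50.26845570505791, 'cx': 316.5618853699949, 'cy': 195.02764870617477, 'k1': -0.11433873061163986, 'extrinsics': array([[-0.13365666,  0.99094828, -0.0125457 ,  0.1011566 ],
       [-0.74195405, -0.09166453,  0.66415495,  0.31547388],
       [ 0.65699321,  0.09807707,  0.74748967, -1.86006184],
       [ 0.        ,  0.        ,  0.        ,  1.        ]])}
side {'vertical_fov': 55.437948221570394, 'cx': 315.4260421570913, 'cy': 201.80966543877003, 'k1': -0.04426437434084786, 'extrinsics': array([[ 0.83526838, -0.54982869,  0.00389195, -0.45151221],
       [ 0.31658071,  0.48669458,  0.81418981, -0.22859422],
       [-0.44955911, -0.67883488,  0.58058575, -1.02476806],
       [ 0.        ,  0.        ,  0.        ,  1.        ]])}
0.1 [0.25058506 0.57214095 0.1855393 ] [ 3.72213832e-04  8.37009214e-01  5.47188422e-01 -5.17680514e-04] 0.08730425062403771 [-0.20192535  0.31316613 -1.04626364]
```

View pics/scene0.png

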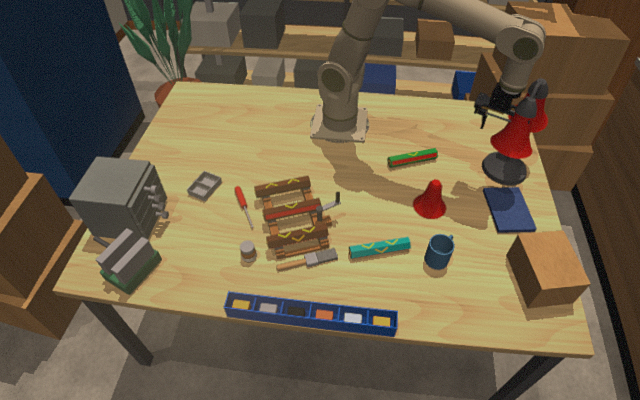

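View pics/side0.png

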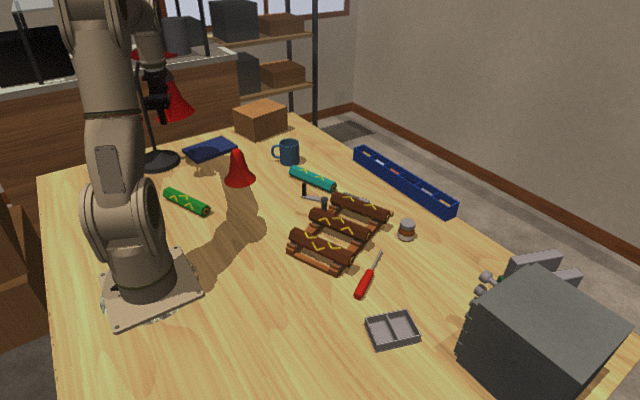

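Stand at about (292,212) in the scene view and (340,230) in the side view, with the keeper on its +y end. I'll zoom both into one picture.

```bash
cat > h.py <<'E'
import numpy as np, cv2
from rig import arm, vision
def cam(n):
    i=vision.camera_info(n); f=200/np.tan(np.radians(i['vertical_fov']/2))
    return f,i['cx'],i['cy'],i['k1'],np.array(i['extrinsics'])
def ray(c,uv):
    f,cx,cy,k,E=c; d=np.array([(uv[0]-cx)/f,(uv[1]-cy)/f]); s=d.copy()
    for _ in range(30): s=d/(1+k*(s@s))
    R=E[:3,:3]; return -R.T@E[:3,3], R.T@np.array([s[0],-s[1],-1])
def plane(c,uv,z):
    o,d=ray(c,uv); return o+d*(z-o[2])/d[2]
def two(c1,p1,c2,p2):
    o,d=ray(c1,p1);q,e=ray(c2,p2)
    t=np.linalg.lstsq(np.c_[d,-e],q-o,rcond=None)[0]; a=o+d*t[0];b=q+e*t[1]
    return (a+b)/2,np.linalg.norm(a-b)
def proj(c,P):
    f,cx,cy,k,E=c; p=E[:3,:3]@np.asarray(P)+E[:3,3]; s=np.array([p[0],-p[1]])/-p[2]
    return f*s*(1+k*(s@s))+[cx,cy]
E
python3 - <<'E'
from h import *
a=cv2.imread('pics/scene0.png')[165:280,235:355]; b=cv2.imread('pics/side0.png')[175:280,280:400]
a=cv2.resize(a,(400,383),interpolation=2); b=cv2.resize(b,(400,350),interpolation=2)
cv2.imwrite('pics/z0.png',np.vstack([a[:,:],b])[:, :] if 0 else np.hstack([a,cv2.copyMakeBorder(b,0,33,0,0,0)]))
c=cam('scene');print(plane(c,(292,210),.07),plane(c,(337,198),.104))
c=cam('side');print(plane(c,(338,223),.07),plane(c,(324,202),.104))
E
```

```text
[ 0.56963902 -0.10837333  0.07      ] [0.5268579  0.03961326 0.104     ]
[ 0.53735006 -0.12730125  0.07      ] [ 0.5359626  -0.05412285  0.104     ]
```

View pics/z0.png

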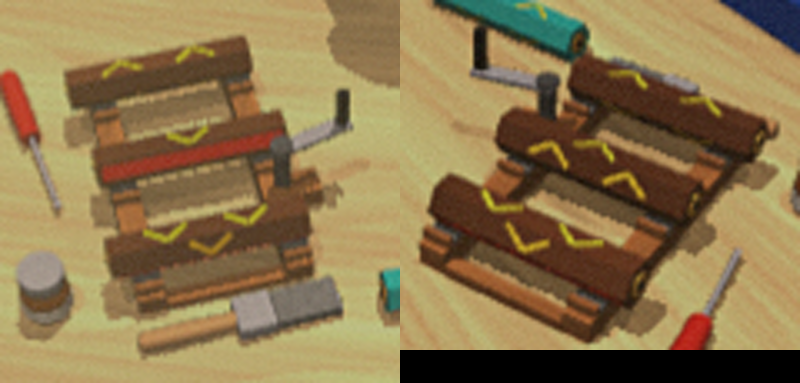

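Scene view: in the middle bay the red stripe faces +x (crop (190,160)), and the top flat above it carries one arrow pointing at red. So red is one flat from the top, and the column needs a 60° roll about -y. The keeper is open with its knob at crop (343,105). Next I'll move above the bay for a wrist look.

>>> servo_tool(
  plan=[
    [0,[0,-10,50],[0,0,0]],
    [0,[10,-40,100],[0,0,-6]],
    [0,[25,-80,140],[0,0,-13]],
    [0,[40,-130,160],[0,0,-20]],
    [0,[60,-180,160],[0,0,-27]],
    [0,[90,-230,160],[0,0,-34]],
    [0,[110,-280,160],[0,0,-41]],
    [0,[130,-330,160],[0,0,-47]],
    [0,[150,-375,160],[0,0,-53]],
    [0,[170,-420,160],[0,0,-58]],
    [0,[185,-465,160],[0,0,-62]],
    [0,[200,-510,160],[0,0,-66]],
  ],
)

```text
time_s: 1.3
ee_pos: [0.4398, 0.0913, 0.3454]
eef_rot: [-0.0, 1.0, 0.002, -0.001]
ft_force: [2.1, 1.4, -0.3]
opening: 0.0865
```

>>> servo_tool(
  plan=[
    [0,[15,-45,0],[0,0,0]],
    [0,[30,-90,0],[0,0,0]],
    [0,[45,-135,0],[0,0,0]],
    [0,[55,-170,0],[0,0,0]],
    [0,[55,-180,0],[0,0,0]],
    [0,[55,-180,0],[0,0,0]],
  ],
)

```text
time_s: 1.9
ee_pos: [0.4944, -0.0902, 0.3451]
eef_rot: [0.0, 1.0, -0.0, -0.001]
ft_force: [0.1, 0.1, -0.4]
opening: 0.0872
```

```bash
python3 - <<'E'
from h import *
s=arm.state();print(s['time_s'],s['ee_pos'],s['eef_rot'],s['q'])
w=cam('wrist');np.save('w1.npy',w[4]);im=vision.snapshot('wrist');cv2.imwrite('pics/w1.png',im)
sc=vision.snapshot('scene');cv2.imwrite('pics/scene1.png',sc)
print(w, 'campos',-w[4][:3,:3].T@w[4][:3,3])
print(proj(w,[.555,-.118,.07]))
c=cam('scene')
print(plane(c,(266,218),.06),plane(c,(320.5,208.5),.06))
z=cv2.resize(sc[60:260,200:400],(400,400),interpolation=2)
cv2.imwrite('pics/v1.png',np.vstack([cv2.resize(im,(640,400)),np.zeros((1,640,3),np.uint8)]) )
cv2.imwrite('pics/v1b.png',z)
E
```

```text
1.9 [ 0.49440928 -0.09023757  0.34511146] [ 1.11420721e-04  9.99999471e-01 -4.64414930e-05 -1.02100399e-03] [-0.56747236 -0.00324581  0.66407678  1.51916234  0.00242298  1.62699719
  0.09664064]
(np.float64(307.48397480812105), 316.9175877431412, 200.29050887569028, -0.021050792500477547, array([[ 9.99998004e-01, -4.28815301e-04, -1.95138375e-03,
        -4.93651044e-01],
       [-1.28085989e-04,  9.60927107e-01, -2.76801516e-01,
         1.64816073e-01],
       [ 1.99383427e-03,  2.76801214e-01,  9.60925134e-01,
        -5.17559608e-01],
       [ 0.00000000e+00,  0.00000000e+00,  0.00000000e+00,
         1.00000000e+00]])) campos [ 0.4947031  -0.01532679  0.54199407]
[355.99375136 179.89224455]
[ 0.60701218 -0.19156601  0.06      ] [ 0.54288643 -0.01448567  0.06      ]
```

View pics/v1.png

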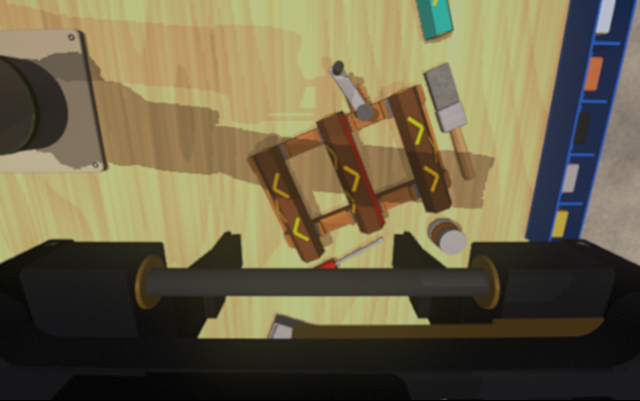

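View pics/v1b.png

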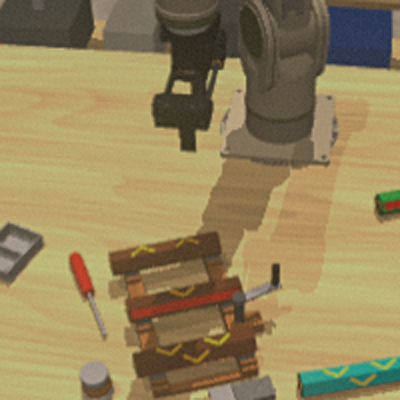

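Wrist view: the middle column runs from (333,118) to (370,228), its top flat has one arrow pointing right at red, and the knob is at (337,68). The gripper body is wide along the jaws, so tool tilt near the neighbouring columns is limited. Next I measure the red stripe and knob from two views.

```bash
python3 - <<'E'
from h import *
w=list(cam('wrist'));w[4]=np.load('w1.npy');sc=cam('scene')
def red(im,box):
    x0,y0,x1,y1=box;h=cv2.cvtColor(im,cv2.COLOR_BGR2HSV)
    m=(((h[...,0]<6)|(h[...,0]>172))&(h[...,1]>150)&(h[...,2]>60)).astype(np.uint8)
    k=np.zeros_like(m);k[y0:y1,x0:x1]=m[y0:y1,x0:x1]
    n,l,st,ce=cv2.connectedComponentsWithStats(k);i=1+np.argmax(st[1:,4])
    p=np.argwhere(l==i)[:,::-1].astype(float);c=p.mean(0);d=np.linalg.svd(p-c,full_matrices=False)[2][0]
    t=(p-c)@d; print(len(p),c,d,t.min(),t.max()); return c+d*t.min(),c+d*t.max(),c
a=red(cv2.imread('pics/w1.png'),(310,95,400,250)); b=red(cv2.imread('pics/scene1.png'),(255,190,335,235))
for p in a:
  for q in b:
    P,e=two(w,p,sc,q)
    if e<.012: print(p,q,P,e)
A=[plane(w,p,.06) for p in a];print(A,np.linalg.norm(A[1]-A[0]))
d=A[1]-A[0];print('yaw of stand y',np.degrees(np.arctan2(d[1],d[0])))
# knob top: crops
z=cv2.resize(cv2.imread('pics/w1.png')[50:245,240:460],None,fx=3,fy=3,interpolation=2)
cv2.imwrite('pics/v2.png',z)
E
```

```text
353 [361.6713881 169.1388102] [0.35764067 0.93385928] -57.37474068503435 57.56911020202306
38 [308.71052632 207.84210526] [-0.97174984  0.23601323] -7.754319339675478 8.2380076607841
[341.15184752 115.55887624] [316.24578491 206.01198334] [ 0.53124286 -0.0257207   0.0577868 ] 0.010060584384425069
[array([ 0.53043952, -0.02070543,  0.06      ]), array([ 0.60265652, -0.19339273,  0.06      ]), array([ 0.56468652, -0.10275673,  0.06      ])] 0.18717959201396694
yaw of stand y -67.3055528314343
```

View pics/v2.png

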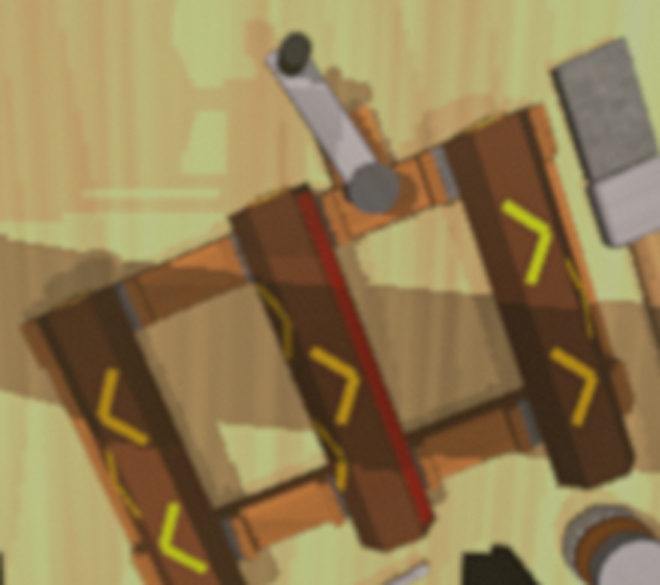

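>>> servo_tool(
  plan=[
    [0,[30,-30,-35],[0,0,8]],
    [0,[60,-60,-70],[0,0,16]],
    [0,[79,-79,-95],[0,0,22.7]],
    [0,[79,-79,-95],[0,0,22.7]],
    [0,[79,-79,-95],[0,0,22.7]],
  ],
)

```text
time_s: 2.5
ee_pos: [0.5734, -0.165, 0.2486]
eef_rot: [-0.0, 0.98, 0.199, -0.003]
ft_force: [0.2, 1.4, 0.5]
opening: 0.0869
```

```bash
python3 - <<'E'
from h import *
s=arm.state();print(s['time_s'],s['ee_pos'],s['eef_rot'],s['q'])
w=cam('wrist');np.save('w2.npy',w[4]);im=vision.snapshot('wrist');cv2.imwrite('pics/w2.png',im)
cv2.imwrite('pics/v3.png',cv2.resize(im[0:250,150:500],(784,560),interpolation=2))
E
```

```text
2.5 [ 0.57342615 -0.16500887  0.24861622] [-4.40192347e-04  9.80078355e-01  1.98593651e-01 -2.60488828e-03] [-0.38053013  0.28966983  0.73634531  1.46979834 -0.19228723  1.46150496
  0.75672914]
```

View pics/v3.png

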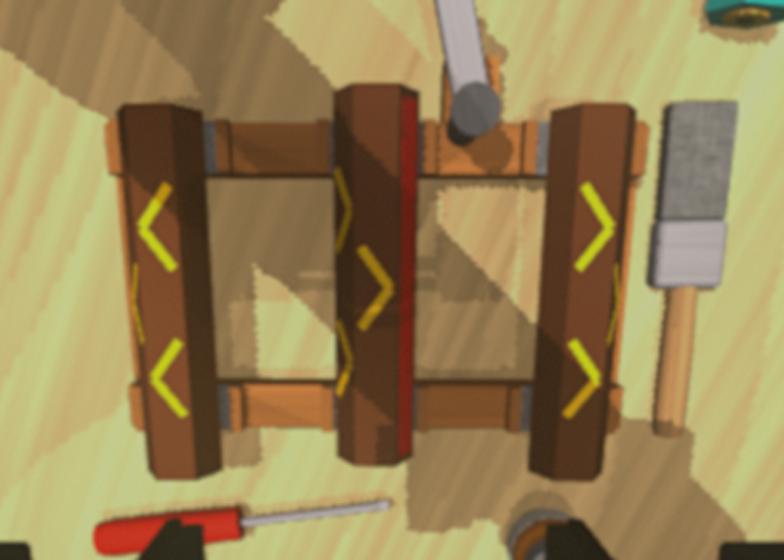

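Aligned wrist view: the middle column spans crop (379,87) to (378,464), red is on its right face, the pivot post top is at (476,108), and the neighbours and stand lie square to the image.

```bash
python3 - <<'E'
from h import *
w1=list(cam('wrist'));w2=list(w1);w1[4]=np.load('w1.npy');w2[4]=np.load('w2.npy');sc=cam('scene')
def red(f,box):
    im=cv2.imread(f);x0,y0,x1,y1=box;h=cv2.cvtColor(im,cv2.COLOR_BGR2HSV)
    m=(((h[...,0]<6)|(h[...,0]>172))&(h[...,1]>150)&(h[...,2]>50)).astype(np.uint8)
    k=np.zeros_like(m);k[y0:y1,x0:x1]=m[y0:y1,x0:x1]
    p=np.argwhere(k)[:,::-1].astype(float);c=p.mean(0);d=np.linalg.svd(p-c,full_matrices=False)[2][0]
    d*=np.sign(d[1]);t=(p-c)@d; return c+d*t.min(),c+d*t.max()
a=red('pics/w1.png',(310,95,400,250));b=red('pics/w2.png',(310,30,350,215))
print(b)
for i in(0,1): print('stripe end',two(w1,a[i],w2,b[i]))
R=[plane(w2,p,.06) for p in b];d=R[0]-R[1];print('stripe',R,np.linalg.norm(d),'stand yaw',np.degrees(np.arctan2(-d[0],d[1])))
g=lambda u,v:(150+u/2.24,v/2.24)
for n,u in dict(top=(379,87),bot=(378,464)).items(): print(n,plane(w2,g(*u),.07))
for n,u in dict(top=(376,87),bot=(375,464)).items(): print(n+' sil',plane(w2,g(*u),.05))
# pivot top w1 crop(375,188)/3 ; knob top w1 crop (295,50)/3
h=lambda u,v:(240+u/3,50+v/3)
print('pivot',two(w1,h(375,188),w2,g(476,108)))
# knob in scene: dark blob
im=cv2.imread('pics/scene1.png');print('knob px top scene from crop', (200+277/2,60+266/2))
print('knob top',two(w1,h(296,46),sc,(338.5,193)))
E
```

```text
(array([332.57915874,  43.99372264]), array([330.23694543, 201.01845053]))
stripe end (array([ 0.53023944, -0.02065031,  0.06319138]), np.float64(8.268480180691888e-05))
stripe end (array([ 0.60132972, -0.19094875,  0.06642507]), np.float64(0.00026491087591067985))
stripe [array([ 0.53015478, -0.02000044,  0.06      ]), array([ 0.60240223, -0.19248403,  0.06      ])] 0.18700342040463783 stand yaw 22.727134441979153
top [ 0.5147374  -0.02293631  0.07      ]
bot [ 0.59064517 -0.20318736  0.07      ]
top sil [ 0.51169506 -0.01964842  0.05      ]
bot sil [ 0.59142696 -0.20959197  0.05      ]
pivot (array([ 0.56238523, -0.01643027,  0.08617404]), np.float64(0.00021482616090375676))
knob px top scene from crop (338.5, 193.0)
knob top (array([0.52117163, 0.04251266, 0.1230399 ]), np.float64(0.002208048892720055))
```

Bay centre is about (0.551, -0.113), yaw 22.7°. The column top, red stripe and pivot measurements all agree, and the heights check out (stripe 63–66 mm, pivot 86, knob top 123). 

The wide hand body would hit the spares at ±30° tilt. So I'll grip at +17°, lift, roll to -22° (past the balance point), lower and release.

>>> servo_tool(
  plan=[
    [0,[-10,20,-40],[-3,7,0]],
    [0,[-20,40,-80],[-6,14,0]],
    [0,[-25,51,-110],[-6.56,15.68,0]],
    [0,[-25,51,-140],[-6.56,15.68,0]],
    [0,[-25,51,-155],[-6.56,15.68,0]],
    [0,[-25,51,-160],[-6.56,15.68,0]],
    [0,[-25,51,-160],[-6.56,15.68,0]],
    [0,[-25,51,-160],[-6.56,15.68,0]],
  ],
)

```text
time_s: 3.35
ee_pos: [0.5496, -0.114, 0.0922]
eef_rot: [0.029, 0.969, 0.196, -0.145]
ft_force: [0.2, 0.1, 1.1]
opening: 0.0871
```

```bash
cat > st.py <<'E'
from h import *
from scipy.spatial.transform import Rotation as Ro
s=arm.state();q=s['eef_rot'];R=Ro.from_quat([q[1],q[2],q[3],q[0]]).as_matrix()
y=np.radians(22.7);X=np.array([np.cos(y),np.sin(y),0]);Y=np.array([-np.sin(y),np.cos(y),0])
S=np.array([X,Y,[0,0,1]]);B=np.array([.551,-.113,0])
print(s['time_s'],'ee',s['ee_pos'],'tcp in stand mm',1e3*S@(s['ee_pos']-B),'toolz',S@R[:,2],'jaw',S@R[:,0],'F',s['ft_force'],'open',s['opening'])
z=S@R[:,2];print('tilt',np.degrees(np.arctan2(-z[0],-z[2])),'centre@11mm',1e3*S@(s['ee_pos']-B-.011*R[:,2]))
E
python3 st.py
```

```text
3.35 ee [ 0.54960263 -0.11401616  0.09223146] tcp in stand mm [-1.68127322 -0.39819094 92.23145507] toolz [-2.91807168e-01  5.31194598e-04 -9.56477022e-01] jaw [ 0.95647343  0.00296006 -0.29180443] F [0.17923795 0.08080688 1.12970152] open 0.08706351909308002
tilt 16.966182037243016 centre@11mm [  1.52860563  -0.40403408 102.75270231]
```

>>> servo_tool(
  plan=[
    [0,[-1,0,-25],[0,0,0]],
    [0,[-1.5,0,-45],[0,0,0]],
    [0,[-1.5,0,-52.5],[0,0,0]],
    [0,[-1.5,0,-52.5],[0,0,0]],
    [0,[-1.5,0,-52.5],[0,0,0]],
  ],
)

```text
time_s: 3.85
ee_pos: [0.5488, -0.1143, 0.041]
eef_rot: [0.029, 0.97, 0.196, -0.144]
ft_force: [-0.1, -0.7, 0.1]
opening: 0.0871
```

>>> servo_tool(
  plan=[
    [0.3,[0,0,0],[0,0,0]],
    [0.5,[0,0,0],[0,0,0]],
    [0.8,[0,0,0],[0,0,0]],
    [0.8,[0,0,0],[0,0,0]],
    [0.8,[0,0,0],[0,0,0]],
    [0.8,[0,0,0],[0,0,0]],
  ],
  grip_force=30,
)

```text
time_s: 4.45
ee_pos: [0.5488, -0.1143, 0.041]
eef_rot: [0.029, 0.97, 0.196, -0.144]
ft_force: [1.1, -0.2, 0.3]
opening: 0.0468
```

```bash
python3 st.py
```

```text
4.45 ee [ 0.54880866 -0.1142634   0.04099502] tcp in stand mm [-2.50914558 -0.31988709 40.99501927] toolz [-2.90510453e-01 -5.15813256e-05 -9.56871817e-01] jaw [ 0.95686873  0.0025246  -0.29050965] F [ 1.05054823 -0.23758389  0.34181046] open 0.0468494257010727
tilt 16.88851860217123 centre@11mm [ 0.68646941 -0.3193197  51.52060926]
```

>>> servo_tool(
  plan=[
    [1,[0,0,0],[0,0,0]],
    [1,[0,0,0],[0,0,0]],
    [1,[0,0,0],[0,0,0]],
    [1,[0,0,0],[0,0,0]],
  ],
  grip_force=30,
)

```text
time_s: 4.85
ee_pos: [0.5488, -0.1143, 0.041]
eef_rot: [0.029, 0.97, 0.196, -0.144]
ft_force: [-0.5, -0.4, -0.1]
opening: 0.0149
```

```bash
python3 st.py
```

```text
4.85 ee [ 0.54881092 -0.11426606  0.04097875] tcp in stand mm [-2.50808915 -0.32320575 40.97874827] toolz [-2.90557674e-01 -7.69870294e-05 -9.56857477e-01] jaw [ 0.95685424  0.00258027 -0.2905569 ] F [-0.48348055 -0.43559942 -0.1053707 ] open 0.014935518475727607
tilt 16.89134616398274 centre@11mm [ 0.68804527 -0.32235889 51.50418053]
```

The opening went to 15 mm, so the column isn't between the pads. I need to look.

```bash
python3 - <<'E'
from h import *
w=vision.snapshot('wrist');s=vision.snapshot('side');c=vision.snapshot('scene')
a=cv2.resize(w[0:300,120:520],(400,300));b=cv2.resize(s[150:290,260:420],(400,350),interpolation=2);d=cv2.resize(c[150:270,230:370],(400,343),interpolation=2)
o=np.zeros((600,800,3),np.uint8);o[:300,:400]=a;o[:350,400:]=b;o[300:600,:400]=d[:300];cv2.imwrite('pics/v4.png',o)
E
```

```text
(no output)
```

View pics/v4.png

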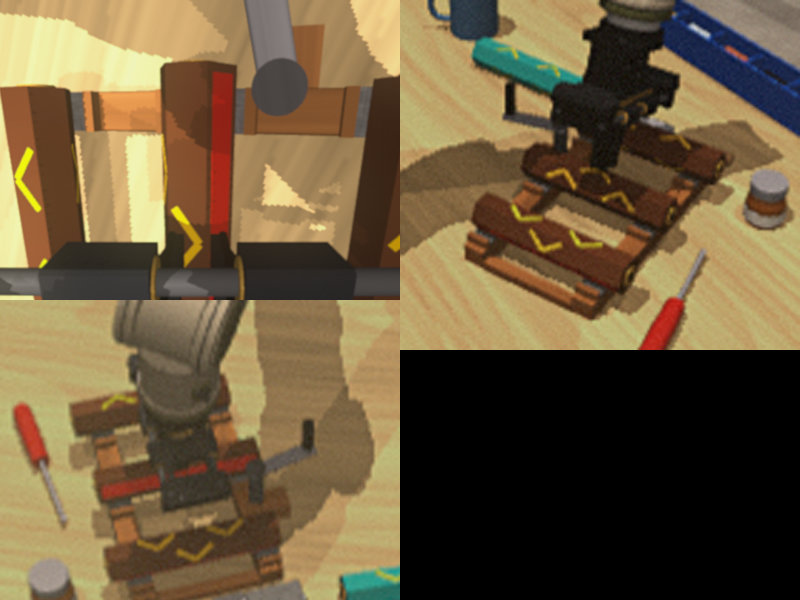

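```bash
python3 st.py; python3 - <<'E'
from h import *
s=cam('side');w=cam('wrist');c=cam('scene');st=arm.state();T=st['ee_pos']
for n,k in dict(side=s,wrist=w,scene=c).items(): print(n,proj(k,T),'col centre',proj(k,[.551,-.113,.05]),'top',proj(k,[.551,-.113,.07]))
im=vision.snapshot('side');b=cv2.resize(im[180:250,300:380],(800,700),interpolation=cv2.INTER_CUBIC)[:600]
cv2.imwrite('pics/v5.png',b)
# column extents now in the wrist picture (red stripe far end)
np.save('w3.npy',w[4]);cv2.imwrite('pics/w3.png',vision.snapshot('wrist'))
E
```

```text
5.0 ee [ 0.54884241 -0.11428399  0.04097816] tcp in stand mm [-2.4859606  -0.35190648 40.97816434] toolz [-2.90499687e-01 -1.10510811e-04 -9.56875081e-01] jaw [ 0.95687197  0.00251697 -0.29049903] F [0.23186156 0.66837045 0.07861252] open 0.00455082738504257
tilt 16.887873994468638 centre@11mm [ 0.70953595 -0.35069086 51.50379022]
side [338.16087858 226.88062709] col centre [338.59678927 224.13224014] top [338.85671937 218.99349252]
wrist [316.98189707 226.14163562] col centre [316.61991113 230.75449356] top [306.80872443 242.72182308]
scene [291.81566202 210.58706491] col centre [291.92779135 209.43794291] top [291.60039305 205.70145993]
```

View pics/v5.png

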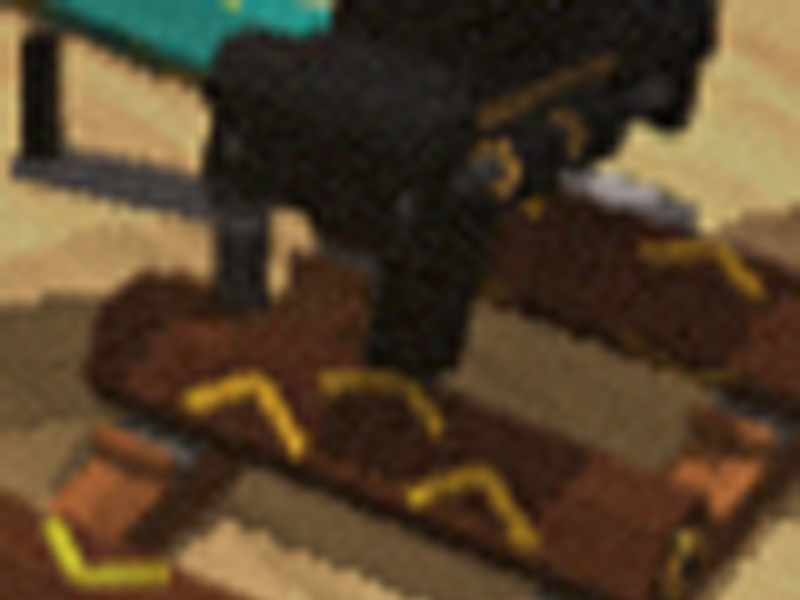

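The fingers closed just above the column's top flat (tip near side px (342,217)), although the reported TCP is 30 mm lower. The column is undisturbed. I'll lift clear and measure where the fingertips really are.

>>> servo_tool(
  plan=[
    [1,[0,0,40],[0,0,0]],
    [1,[0,0,90],[0,0,0]],
    [1,[-20,0,140],[3,-8,0]],
    [1,[-40,0,170],[6.5,-15.7,0]],
    [1,[-40,0,170],[6.5,-15.7,0]],
    [1,[-40,0,170],[6.5,-15.7,0]],
  ],
)

```text
time_s: 5.7
ee_pos: [0.5078, -0.1168, 0.2147]
eef_rot: [-0.001, 0.981, 0.196, 0.006]
ft_force: [-0.2, -0.0, 0.5]
opening: 0.0003
```

```bash
python3 - <<'E'
from h import *
print(arm.hold_point_z)
s=arm.state();T=s['ee_pos'];print(T,s['eef_rot'],s['opening'],s['q'])
o=np.zeros((600,800,3),np.uint8)
for i,n in enumerate(('side','scene')):
    c=cam(n);im=vision.snapshot(n);cv2.imwrite(f'pics/{n}5.png',im);p=proj(c,T);print(n,p)
    u,v=p.astype(int);k=im[v-60:v+40,u-50:u+50].copy()
    o[:400,400*i:400*i+400]=cv2.resize(k,(400,400),interpolation=2);print('origin',u-50,v-60)
w=vision.snapshot('wrist');cv2.imwrite('pics/w5.png',w);o[400:,:400]=w[180:380,120:520]
cv2.imwrite('pics/v6.png',o)
E
```

```text
0.0187
[ 0.50776384 -0.11684766  0.2147287 ] [-0.00128559  0.98067177  0.19556221  0.00605439] 0.00031164667593816086 [-0.55612968  0.06977941  0.74324095  1.73334969 -0.05548876  1.34687386
  0.59137927]
side [329.09889324 183.62885824]
origin 279 123
scene [290.22074821 166.56327833]
origin 240 106
```

View pics/v6.png

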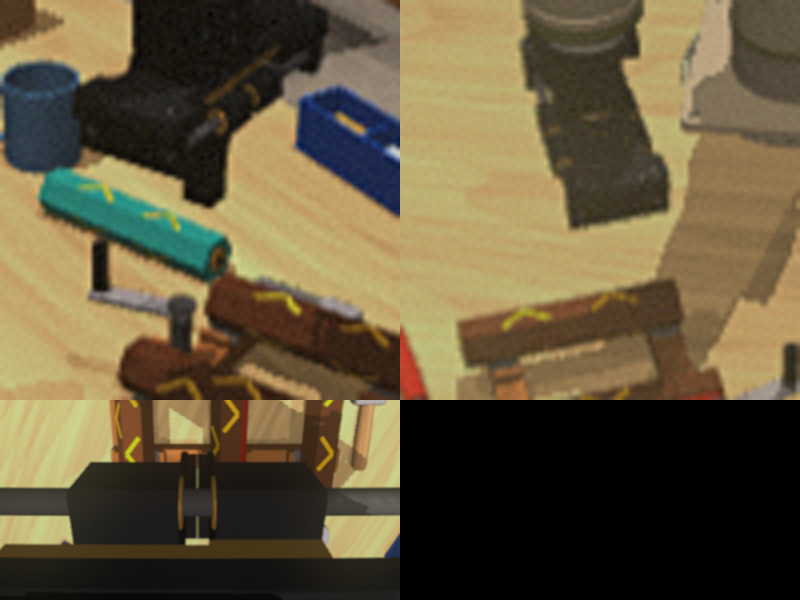

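Side view: the closed fingertips end at about (330.5,174), but the reported TCP projects to (329,183.6). In the wrist view they are at about row 235. So the tips really are some 30 mm short of the reported TCP. I'll quantify that.

```bash
python3 - <<'E'
from h import *
from scipy.spatial.transform import Rotation as Ro
s=arm.state();q=s['eef_rot'];R=Ro.from_quat([q[1],q[2],q[3],q[0]]).as_matrix();T=s['ee_pos']
sd=cam('side');w=cam('wrist')
im=cv2.imread('pics/side5.png').max(2);sub=im[160:180,318:346]
for r,row in zip(range(160,180),sub): print(r,''.join('#' if v<70 else '.' for v in row))
iw=cv2.imread('pics/w5.png').max(2)[225:262,290:345]
for r,row in list(zip(range(225,262),iw))[::2]: print(r,''.join('#' if v<60 else '.' for v in row))
for d in (0,.02,.025,.03,.035,.04):
    print(d,[ (np.round(proj(sd,T+R@[a,b,-d]),1),np.round(proj(w,T+R@[a,b,-d]),1)) for a,b in((-.012,-.0095),(-.012,.0095),(.012,-.0095),(.012,.0095))])
E
```

```text
160 ##################..........
161 ##################..........
162 #################...........
163 #################...........
164 #################...........
165 #################...........
166 ..###############...........
167 .....############...........
168 .......##########...........
169 .......##########...........
170 .......##########...........
171 .......##########...........
172 .......##########...........
173 .........######.............
174 ............##..............
175 ............................
176 ............................
177 ............................
178 ............................
179 ............................
225 .........................................####..........
227 ........................................###............
229 ........................................##.............
231 .....................................#####.............
233 .............####....................######.....#......
235 ............##############...###############...##......
237 ............##############...####################......
239 ............####
[... 1186 characters left out ...]
255.1])), (array([328.3, 173.6]), array([337.9, 226.1])), (array([334.2, 175.6]), array([337.3, 255.1]))]
0.03 [(array([323.7, 175.8]), array([297.1, 229.1])), (array([329.6, 177.9]), array([297.7, 258.8])), (array([328.4, 172. ]), array([338.5, 229.1])), (array([334.3, 174. ]), array([337.9, 258.8]))]
0.035 [(array([323.7, 174.2]), array([296.6, 232.4])), (array([329.6, 176.3]), array([297.2, 262.8])), (array([328.4, 170.5]), array([339.1, 232.4])), (array([334.3, 172.5]), array([338.4, 262.8]))]
0.04 [(array([323.7, 172.6]), array([296. , 235.8])), (array([329.7, 174.7]), array([296.7, 266.9])), (array([328.5, 168.9]), array([339.7, 235.8])), (array([334.4, 170.9]), array([339. , 266.9]))]
```

```bash
python3 - <<'E'
from h import *
from scipy.spatial.transform import Rotation as Ro
s=arm.state();q=s['eef_rot'];R=Ro.from_quat([q[1],q[2],q[3],q[0]]).as_matrix();T=s['ee_pos']
sd=cam('side');w=cam('wrist')
for d,a,b in((.07,.046,.018),(.109,.033,.036)):
  for x in(-a,a):
    for y in(-b,b): print(d,x,y,np.round(proj(sd,T+R@[x,y,-d]),1),np.round(proj(w,T+R@[x,y,-d]),1))
im=cv2.imread('pics/side5.png').max(2)[135:180,290:365]
for r,row in zip(range(135,180),im): print(r,''.join('#' if v<75 else '.' for v in row))
E
```

```text
0.07 -0.046 -0.018 [314.1 167.4] [215.7 244.1]
0.07 -0.046 0.018 [325.7 171.4] [222.7 312.7]
0.07 0.046 -0.018 [332.6 153.4] [420.5 244. ]
0.07 0.046 0.018 [343.9 157. ] [413.3 312.6]
0.109 -0.033 -0.036 [311.1 150.3] [212.4 242.6]
0.109 -0.033 0.036 [334.9 157.9] [231.4 417.4]
0.109 0.033 -0.036 [324.9 140.8] [424.8 242.5]
0.109 0.033 0.036 [348.  147.7] [405.4 417.3]
135 .......................###############################################..#..
136 ......................################################################.....
137 ......................################################################.....
138 ......................###############################################......
139 #.....................###############################################......
140 ###..................###############################################.......
141 #.#####.............#########################################..............
142 #######......##...##########################################...............
143 #..####....#################################################...............
144 ####
[... 2171 characters left out ...]
....................##########..............................
172 ...................................##########..............................
173 .....................................######................................
174 ##......................................##.................................
175 ####.......................................................................
176 .#####.....................................................................
177 ....####...................................................................
178 ......#####................................................................
179 .........####..............................................................
```

```bash
python3 - <<'E'
from h import *
from scipy.spatial.transform import Rotation as Ro
s=arm.state();q=s['eef_rot'];R=Ro.from_quat([q[1],q[2],q[3],q[0]]).as_matrix();T=s['ee_pos']
sd=cam('side');w=cam('wrist')
for n,a,b in (('carrier -x+y bottom',(212,243),(298.5,158)),('tip -x+y',(302,234.5),(325,172.5))):
    P,e=two(w,a,sd,b);print(n,'tool mm',1e3*R.T@(P-T),e)
print(s['effort'])
E
```

```text
carrier -x+y bottom tool mm [-49.15543103 -43.54519529 -94.23069231] 0.035169772871974626
tip -x+y tool mm [ -8.19924847  -8.85756214 -38.44625035] 0.0018851667942496565
[ 1.13514204e+00 -3.62080979e+01  3.71807232e+00 -3.90745354e+01
  1.49618369e-01  8.96574464e-02 -9.74716240e-03]
```

The whole hand sits 38.5 mm further back along the tool than the reported TCP: tip and body corner both agree (tip triangulated with 2 mm residual, lateral offsets about 0). I'll correct every move for that and re-approach, open, at +17° tilt.

>>> servo_tool(
  plan=[
    [0,[10,-1,-40],[-3,7,0]],
    [0,[20,-2,-80],[-6,14,0]],
    [0,[30,-2,-115],[-6.56,15.68,0]],
    [0,[30,-2,-140],[-6.56,15.68,0]],
    [0,[30,-2,-150],[-6.56,15.68,0]],
    [0,[30,-2,-150],[-6.56,15.68,0]],
    [0,[30,-2,-150],[-6.56,15.68,0]],
    [0,[30,-2,-150],[-6.56,15.68,0]],
  ],
)

```text
time_s: 6.65
ee_pos: [0.54, -0.1159, 0.063]
eef_rot: [0.029, 0.97, 0.196, -0.142]
ft_force: [-0.4, -0.7, -1.0]
opening: 0.0566
```

```bash
sed -i 's/@11mm/@49.5mm/; s/\.011\*R/.0495*R/' st.py; echo "print('tip z',(s['ee_pos']-.0385*R[:,2])[2]*1e3)" >> st.py; python3 st.py
```

```text
6.65 ee [ 0.53997694 -0.11586073  0.06302828] tcp in stand mm [-11.27316541   1.61473154  63.02827804] toolz [-0.28734441 -0.00128035 -0.95782647] jaw [ 0.95782307  0.00259785 -0.28734686] F [-0.36064452 -0.68275089 -1.01023616] open 0.05659045828058496
tilt 16.699050373297347 centre@49.5mm [  2.95038284   1.67810903 110.44068843]
tip z 99.90459723041447
```

>>> servo_tool(
  plan=[
    [0,[-2,-2.5,0],[0,0,0]],
    [0,[-2,-2.5,0],[0,0,0]],
    [0,[-2,-2.5,0],[0,0,0]],
    [0,[-2,-2.5,0],[0,0,0]],
    [0,[-2,-2.5,-15],[0,0,0]],
    [0,[-2,-2.5,-30],[0,0,0]],
    [0,[-2,-2.5,-45],[0,0,0]],
    [0,[-2,-2.5,-55],[0,0,0]],
    [0,[-2,-2.5,-60.5],[0,0,0]],
    [0,[-2,-2.5,-60.5],[0,0,0]],
    [0,[-2,-2.5,-60.5],[0,0,0]],
  ],
)

```text
time_s: 7.75
ee_pos: [0.5382, -0.1185, 0.0028]
eef_rot: [0.029, 0.97, 0.196, -0.142]
ft_force: [-0.7, 0.7, -0.1]
opening: 0.0871
```

```bash
python3 st.py
```

```text
7.75 ee [ 0.53816894 -0.11852544  0.00275148] tcp in stand mm [-13.96944573  -0.14584638   2.7514804 ] toolz [-0.28716888 -0.00150482 -0.95787879] jaw [ 0.95787603  0.00241439 -0.28717185] F [-0.73662071  0.70883904 -0.10526894] open 0.0870719808017695
tilt 16.68855638065072 centre@49.5mm [ 0.24541404 -0.07135803 50.16648027]
tip z 39.62981363366038
```

No contact, and the pads are centred on the column to 0.3 mm. Closing now.

>>> servo_tool(
  plan=[
    [1,[0,0,0],[0,0,0]],
    [1,[0,0,0],[0,0,0]],
    [1,[0,0,0],[0,0,0]],
    [1,[0,0,0],[0,0,0]],
    [1,[0,0,0],[0,0,0]],
    [1,[0,0,0],[0,0,0]],
    [1,[0,0,0],[0,0,0]],
    [1,[0,0,0],[0,0,0]],
  ],
  grip_force=30,
)

```text
time_s: 8.55
ee_pos: [0.538, -0.1186, 0.0029]
eef_rot: [0.029, 0.97, 0.196, -0.142]
ft_force: [-2.4, 0.2, 3.1]
opening: 0.0427
```

```bash
python3 st.py
```

```text
8.55 ee [ 0.53799199 -0.11861949  0.00286364] tcp in stand mm [-14.16898117  -0.164328     2.86363864] toolz [-0.28752984 -0.00138654 -0.95777068] jaw [ 0.95776817  0.00229161 -0.28753241] F [-2.37496184  0.2322081   3.09643445] open 0.04272270584630833
tilt 16.710145499128902 centre@49.5mm [ 0.06374605 -0.09569426 50.27328708]
tip z 39.737809652079356
```

Gripped at 42.7 mm, with the column already aligning to the pads in the wanted direction. Lift and check.

>>> servo_tool(
  plan=[
    [1,[0,0,0],[0,0,0]],
    [1,[0,0,5],[0,0,0]],
    [1,[0,0,10],[0,0,0]],
    [1,[0,0,14],[0,0,0]],
    [1,[0,0,14],[0,0,0]],
  ],
  grip_force=35,
)

```text
time_s: 9.05
ee_pos: [0.5385, -0.1186, 0.0176]
eef_rot: [0.029, 0.97, 0.196, -0.142]
ft_force: [0.3, 0.4, -2.3]
opening: 0.0424
```

```bash
python3 st.py
```

```text
9.05 ee [ 0.53849125 -0.11864453  0.01755811] tcp in stand mm [-13.71805857  -0.380092    17.55810803] toolz [-0.28640168 -0.00177933 -0.95810799] jaw [ 0.95810609  0.00218963 -0.28640518] F [ 0.27909973  0.42560828 -2.26747202] open 0.04237630805889833
tilt 16.64267889258258 centre@49.5mm [ 0.45882444 -0.29201498 64.98445335]
tip z 54.445265499878786
```

The column is held: weight shows as 2.3 N. Rolling it now.

>>> servo_tool(
  plan=[
    [1,[6,2.5,-1.5],[2.97,-7.1,0]],
    [1,[12.4,5.2,-2],[6.06,-14.48,0]],
    [1,[18.7,7.8,-1.7],[9.15,-21.86,0]],
    [1,[24.9,10.4,-0.4],[12.24,-29.24,0]],
    [1,[30,12.7,1.5],[14.94,-35.7,0]],
    [1,[30,12.7,1.5],[14.94,-35.7,0]],
    [1,[30,12.7,1.5],[14.94,-35.7,0]],
  ],
)

```text
time_s: 9.75
ee_pos: [0.5682, -0.1062, 0.0193]
eef_rot: [-0.037, 0.962, 0.193, 0.187]
ft_force: [0.7, 0.6, -2.2]
opening: 0.0426
```

```bash
python3 st.py
```

```text
9.75 ee [ 0.56818222 -0.10618272  0.01927675] tcp in stand mm [18.48208111 -0.3415201  19.27674894] toolz [ 0.37387084 -0.00119913 -0.92748   ] jaw [9.27480750e-01 7.33786395e-04 3.73870190e-01] F [ 0.68930963  0.59825163 -2.22335174] open 0.04258358677873964
tilt -21.95455753567838 centre@49.5mm [-2.45253792e-02 -2.82163072e-01  6.51870092e+01]
tip z 54.984729107144
```

>>> servo_tool(
  plan=[
    [1,[0,0,-4],[0,0,0]],
    [1,[0,0,-8],[0,0,0]],
    [1,[0,0,-11],[0,0,0]],
    [1,[0,0,-11],[0,0,0]],
    [1,[0,0,-11],[0,0,0]],
  ],
)

```text
time_s: 10.25
ee_pos: [0.5682, -0.106, 0.008]
eef_rot: [-0.037, 0.962, 0.194, 0.186]
ft_force: [0.3, 0.9, -2.0]
opening: 0.0425
```

```bash
python3 st.py
```

```text
10.25 ee [ 0.56818468 -0.10603567  0.00797578] tcp in stand mm [18.54110264 -0.20681544  7.97578463] toolz [ 0.37309565 -0.00101856 -0.92779232] jaw [0.92779266 0.00110316 0.37309457] F [ 0.25181133  0.88025019 -1.97552942] open 0.04251549863739347
tilt -21.906673167698603 centre@49.5mm [ 0.07286795 -0.15639678 53.90150471]
tip z 43.69578914070607
```

Still hanging just above the pads. I'll release slowly, then rise straight up and out.

>>> servo_tool(
  plan=[
    [0.4,[0,0,0],[0,0,0]],
    [0.3,[0,0,0],[0,0,0]],
    [0.2,[0,0,0],[0,0,0]],
    [0,[0,0,0],[0,0,0]],
    [0,[0,0,0],[0,0,0]],
    [0,[0,0,0],[0,0,0]],
    [0,[0,0,0],[0,0,0]],
    [0,[0,0,0],[0,0,0]],
  ],
)

```text
time_s: 11.05
ee_pos: [0.5682, -0.106, 0.008]
eef_rot: [-0.037, 0.962, 0.194, 0.186]
ft_force: [-0.5, -0.5, -0.4]
opening: 0.0864
```

>>> servo_tool(
  plan=[
    [0,[0,0,10],[0,0,0]],
    [0,[0,0,30],[0,0,0]],
    [0,[0,0,60],[0,0,0]],
    [0,[0,0,100],[-4,8,0]],
    [0,[0,-20,135],[-7,16,0]],
    [0,[0,-40,145],[-8.5,20.2,0]],
    [0,[0,-40,145],[-8.5,20.2,0]],
    [0,[0,-40,145],[-8.5,20.2,0]],
  ],
)

```text
time_s: 11.85
ee_pos: [0.5682, -0.1461, 0.1521]
eef_rot: [0.001, 0.98, 0.197, 0.0]
ft_force: [-0.6, -1.3, -1.1]
opening: 0.0871
```

```bash
python3 st.py; python3 - <<'E'
from h import *
w=cam('wrist');np.save('w6.npy',w[4]);a=vision.snapshot('wrist');cv2.imwrite('pics/w6.png',a);b=vision.snapshot('side');c=vision.snapshot('scene');cv2.imwrite('pics/side6.png',b);cv2.imwrite('pics/scene6.png',c)
o=np.zeros((600,800,3),np.uint8);o[:300,:400]=a[:300,120:520]
o[:300,400:]=cv2.resize(b[165:285,280:440],(400,300),interpolation=2);o[300:,:400]=cv2.resize(c[160:280,225:385],(400,300),interpolation=2)
cv2.imwrite('pics/v7.png',o)
E
```

```text
11.85 ee [ 0.56819953 -0.14614698  0.15206349] tcp in stand mm [  3.07560054 -37.21675159 152.06348565] toolz [-3.51949580e-04 -2.02409512e-03 -9.99997890e-01] jaw [ 9.99999551e-01  8.78571425e-04 -3.53728481e-04] F [-0.61558009 -1.33919057 -1.07239464] open 0.08710180536386396
tilt 0.020165267264019914 centre@49.5mm [  3.09302204 -37.11655888 201.56338118]
tip z 190.5634043977379
```

View pics/v7.png

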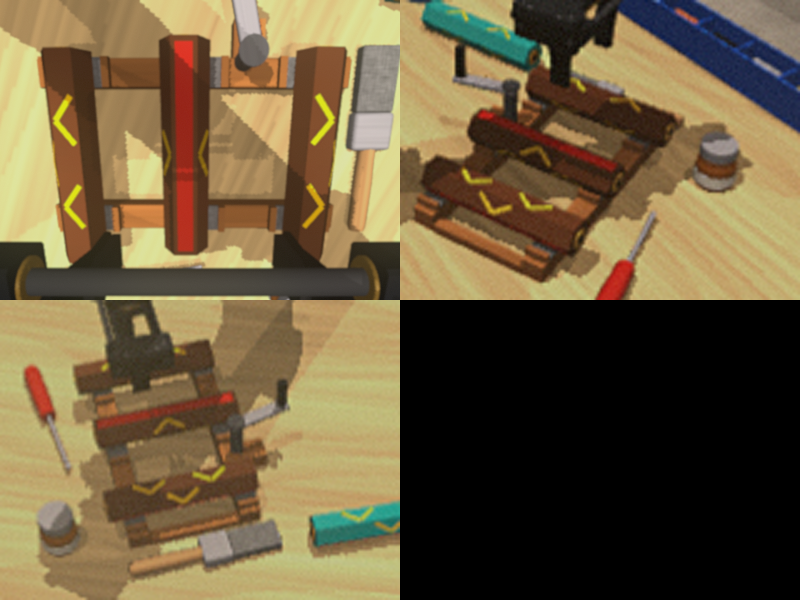

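Red is now on top in all three views: wrist stripe at column 185, rows 40–250, with symmetric single-arrow flats on both sides. The column lies flat between its lips and the spares are unmoved. Next the keeper: hover over the knob with half-closed fingers.

>>> servo_tool(
  plan=[
    [0.2,[-12,47,0],[0,0,0]],
    [0.2,[-24,94,0],[0,0,0]],
    [0.2,[-36,140,-10],[0,0,0]],
    [0.2,[-46,180,-30],[0,0,0]],
    [0.2,[-46,187,-40],[0,0,0]],
    [0.2,[-46,187,-40],[0,0,0]],
    [0.2,[-46,187,-40],[0,0,0]],
  ],
)

```text
time_s: 12.7
ee_pos: [0.5209, 0.0397, 0.1125]
eef_rot: [0.0, 0.981, 0.196, 0.0]
ft_force: [0.1, -0.1, -0.1]
opening: 0.0696
```

```bash
python3 st.py; python3 - <<'E'
from h import *
w=cam('wrist');im=vision.snapshot('wrist');cv2.imwrite('pics/w7.png',im)
k=[.5223,.0408];print('expected knob top px',proj(w,k+[.126]),'base',proj(w,k+[.082]))
g=im.max(2)[205:275:2,285:350]
for r,row in zip(range(205,275,2),g): print(r,''.join('#' if v<70 else '.' for v in row))
E
```

```text
12.7 ee [0.52090098 0.03971771 0.11247966] tcp in stand mm [ 31.16719909 152.50330089 112.47965718] toolz [ 4.71881328e-04 -5.18187466e-04 -9.99999754e-01] jaw [ 9.99999284e-01 -1.09931588e-03  4.72450758e-04] F [ 0.14108446 -0.06587732 -0.06371906] open 0.06958406339974305
tilt -0.0270368131652815 centre@49.5mm [ 31.14384097 152.52895117 161.97964502]
tip z 150.9796477246057
expected knob top px [320.39740468 232.88572934] base [319.73546133 211.44726063]
205 ...........................#############.........................
207 ..........................###############........................
209 .........................#################.......................
211 .........................#################.......................
213 .........................#################.......................
215 .........................#################......#................
217 .........................#################......####.##.#........
219 .........................##################.....#####.####..#####
221 .........................##################......#...............
223 .....
[... 1110 characters left out ...]

255 ..###############################.......................#........
257 .##############.............#####.......................#........
259 ###############..................................................
261 ###############..................................................
263 ###############..................................................
265 ###############..................................................
267 #################.........................................#......
269 #################################################################
271 #################################################################
273 #################################################################
```

Knob found within 2 mm of the expected place. Descend and grip lightly.

>>> servo_tool(
  plan=[
    [0.2,[0,2,-20],[0,0,0]],
    [0.2,[0,2,-40],[0,0,0]],
    [0.2,[0,2,-55],[0,0,0]],
    [0.2,[0,2,-56],[0,0,0]],
    [0.2,[0,2,-56],[0,0,0]],
  ],
)

```text
time_s: 13.25
ee_pos: [0.5218, 0.0401, 0.0575]
eef_rot: [0.0, 0.981, 0.195, 0.001]
ft_force: [0.8, 0.1, -0.2]
opening: 0.0696
```

>>> servo_tool(
  plan=[
    [1,[0,0,0],[0,0,0]],
    [1,[0,0,0],[0,0,0]],
    [1,[0,0,0],[0,0,0]],
    [1,[0,0,0],[0,0,0]],
    [1,[0,0,0],[0,0,0]],
    [1,[0,0,0],[0,0,0]],
    [1,[0,0,0],[0,0,0]],
    [1,[0,0,0],[0,0,0]],
  ],
  grip_force=10,
)

```text
time_s: 14.05
ee_pos: [0.5218, 0.0401, 0.0575]
eef_rot: [0.0, 0.981, 0.195, 0.001]
ft_force: [0.8, 0.7, -1.0]
opening: 0.0133
```

```bash
python3 st.py; python3 - <<'E'
import numpy as np
from h import arm
T=arm.state()['ee_pos'][:2];y=np.radians(22.7);X=np.array([np.cos(y),np.sin(y)]);Y=np.array([-X[1],X[0]])
P=np.array([.551,-.113])+.048*X+.085*Y
d=T-P;a0=np.arctan2(d@Y,-d@X);print('r',np.linalg.norm(d),'a0',a0)
for a in np.linspace(a0,0,13)[1:]: print(round(a,2),np.round(1e3*(P+.07*(-np.cos(a)*X+np.sin(a)*Y)-T),1))
E
```

```text
14.05 ee [0.52179516 0.04012349 0.05745073] tcp in stand mm [ 32.14870466 152.53257711  57.45073035] toolz [ 0.00142566 -0.00120392 -0.99999826] jaw [ 0.99999123 -0.00393499  0.00143038] F [ 0.79509078  0.69816946 -1.00707154] open 0.013293788324941649
tilt -0.08168415815841021 centre@49.5mm [ 32.07813469 152.59217115 106.95064417]
tip z 95.95066332260188
r 0.06936795034979529 a0 1.3402490437397547
1.23 [-6.4 -4.4]
1.12 [-11.9 -10. ]
1.01 [-16.7 -16.1]
0.89 [-20.8 -22.8]
0.78 [-24.2 -29.9]
0.67 [-26.7 -37.2]
0.56 [-28.4 -44.9]
0.45 [-29.2 -52.6]
0.34 [-29.2 -60.5]
0.22 [-28.3 -68.2]
0.11 [-26.5 -75.8]
0.0 [-23.9 -83.2]
```

Gripped at 13.3 mm (knob 14). Swing along the arc.

>>> servo_tool(
  plan=[
    [1,[-3.5,-2,0],[0,0,0]],
    [1,[-7,-4.5,0],[0,0,0]],
    [1,[-12,-10,0],[0,0,0]],
    [1,[-17,-16,0],[0,0,0]],
    [1,[-21,-23,0],[0,0,0]],
    [1,[-24,-30,0],[0,0,0]],
    [1,[-27,-37,0],[0,0,0]],
    [1,[-28.5,-45,0],[0,0,0]],
    [1,[-29,-52.5,0],[0,0,0]],
    [1,[-29,-60.5,0],[0,0,0]],
    [1,[-28.5,-66,0],[0,0,0]],
    [1,[-28.5,-66,0],[0,0,0]],
  ],
)

```text
time_s: 15.25
ee_pos: [0.4935, -0.0271, 0.0576]
eef_rot: [0.001, 0.981, 0.194, 0.001]
ft_force: [-0.1, -0.2, 2.9]
opening: 0.0138
```

```bash
python3 st.py
```

```text
15.25 ee [ 0.49354751 -0.02709187  0.05755301] tcp in stand mm [-19.849648   101.42478518  57.55301298] toolz [ 0.00153385 -0.00188061 -0.99999706] jaw [ 0.99998467 -0.00531772  0.00154383] F [-0.12635452 -0.24952818  2.8986894 ] open 0.013792144509758074
tilt -0.08788315931544048 centre@49.5mm [-19.92557344 101.51787541 107.05286721]
tip z 96.05289960532055
```

>>> servo_tool(
  plan=[
    [1,[1,-5,0],[0,0,0]],
    [1,[2.5,-10.5,0],[0,0,0]],
    [1,[4.4,-16,0],[0,0,0]],
    [1,[4.8,-17,0],[0,0,0]],
    [1,[5.2,-18,0],[0,0,0]],
    [1,[5.2,-18,0],[0,0,0]],
  ],
)

```text
time_s: 15.85
ee_pos: [0.4988, -0.0453, 0.0575]
eef_rot: [0.001, 0.981, 0.194, 0.001]
ft_force: [-0.5, 0.2, 4.2]
opening: 0.0133
```

```bash
python3 st.py
```

```text
15.85 ee [ 0.49875111 -0.04534137  0.05753481] tcp in stand mm [-22.09171154  82.5808268   57.5348147 ] toolz [ 0.00134177 -0.00211492 -0.99999686] jaw [ 0.99998383 -0.00552267  0.00135343] F [-0.50220849  0.18032858  4.23478995] open 0.013330783327808363
tilt -0.0768780423260372 centre@49.5mm [-22.15812923  82.68551511 107.03465944]
tip z 96.03469393832223
```

No stop force yet. Push on in small steps.

>>> servo_tool(
  plan=[
    [1,[0.8,-1.8,0],[0,0,0]],
    [1,[1.5,-3.7,0],[0,0,0]],
    [1,[1.5,-3.7,0],[0,0,0]],
  ],
)

```text
time_s: 16.15
ee_pos: [0.4991, -0.0466, 0.0573]
eef_rot: [-0.001, 0.981, 0.195, -0.0]
ft_force: [-5.0, 9.7, 8.5]
opening: 0.0136
```

>>> servo_tool(
  plan=[
    [1,[0.8,-1.8,0],[0,0,0]],
    [1,[1.5,-3.7,0],[0,0,0]],
    [1,[1.5,-3.7,0],[0,0,0]],
  ],
)

```text
time_s: 16.45
ee_pos: [0.4995, -0.0475, 0.0569]
eef_rot: [-0.003, 0.981, 0.196, -0.001]
ft_force: [-5.6, 12.0, 8.1]
opening: 0.0134
```

The stop is reached: about 12 N reaction and the motion stalled. Release, rise clear, and check with the last picture.

>>> servo_tool(
  plan=[
    [0.5,[0,0.5,0],[0,0,0]],
    [0.5,[0,0.5,0],[0,0,0]],
    [0.5,[0,0.5,0],[0,0,0]],
    [0.5,[0,0.5,0],[0,0,0]],
    [0.5,[0,0.5,20],[0,0,0]],
    [0.5,[0,0.5,50],[0,0,0]],
    [0.5,[0,-20,90],[0,0,0]],
    [0.5,[10,-60,120],[0,0,0]],
    [0.5,[20,-90,140],[0,0,0]],
    [0.5,[20,-90,140],[0,0,0]],
    [0.5,[20,-90,140],[0,0,0]],
  ],
)

```text
time_s: 17.55
ee_pos: [0.5194, -0.1382, 0.1969]
eef_rot: [-0.003, 0.981, 0.195, -0.001]
ft_force: [-0.6, -0.0, 0.2]
opening: 0.0435
```

```bash
python3 st.py; python3 - <<'E'
from h import *
w=cam('wrist');a=vision.snapshot('wrist');b=vision.snapshot('side');c=vision.snapshot('scene');cv2.imwrite('pics/w8.png',a)
o=np.zeros((600,800,3),np.uint8);o[:300,:400]=a[:300,120:520]
o[:300,400:]=cv2.resize(b[165:285,280:440],(400,300),interpolation=2);o[300:,:400]=cv2.resize(c[160:280,225:385],(400,300),interpolation=2);o[300:,400:]=cv2.resize(c[70:370,120:520],(400,300))
cv2.imwrite('pics/v8.png',o)
y=np.radians(22.7);X=np.array([np.cos(y),np.sin(y)]);Y=np.array([-X[1],X[0]]);B=np.array([.551,-.113])
for n,p in(('knob',B-.022*X+.085*Y),('pivot',B+.048*X+.085*Y)): print(n,proj(w,[*p,.126 if n=='knob' else .086])-[120,0])
E
```

```text
17.55 ee [ 0.51943612 -0.1381837   0.19689234] tcp in stand mm [-38.83741923 -11.05223085 196.89234087] toolz [-0.00123185  0.00556012 -0.99998378] jaw [ 0.99999184 -0.00384084 -0.00125322] F [-0.6342615  -0.02185013  0.23257068] open 0.04346493995865562
tilt 0.07058099110712296 centre@49.5mm [-38.77644258 -11.32745684 246.39153816]
tip z 235.39171653799767
knob [217.59386327  85.7690426 ]
pivot [288.63380417  89.34181799]
```

View pics/v8.png

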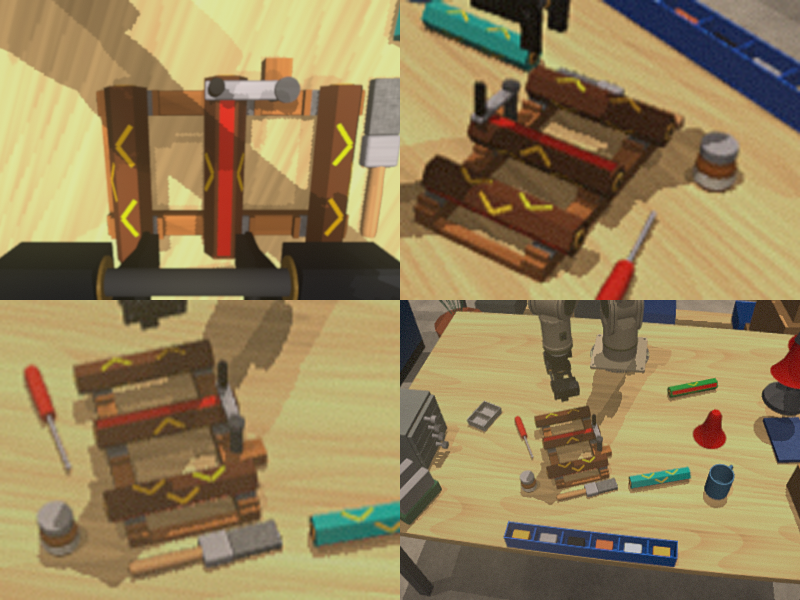

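The keeper lies square across the column's end: wrist crop pivot at (288,90) and knob at (215,87), expected (289,89) and (218,86). Red is on top and everything else is in place. Handing in.

```bash
python3 -c "
from rig import arm
print(arm.sign_off(), arm.state()['time_s'])"
```

```text
the job is handed in; nothing more can be done
the job is handed in; nothing more can be done
```

The middle column now lies with its red flat uppermost on its rests, and the keeper is shut against its stop. I handed the job in at about 17.7 s on the robot's clock.

**What I did:** I gripped the column tilted +17°, lifted it 14 mm, rolled it to -22° and released it about 2 mm above the pads, so it settled flat. I then gripped the knob lightly and swung the keeper shut along its arc.

**Last checks:**
- **Column:** in all three camera views the red stripe is on top, with the single-arrow flats showing evenly on both sides. I judged flatness from the pictures and did not re-measure its height.
- **Keeper:** it stalled at the stop with about 12 N of reaction, and its knob shows within about 3 pixels of the computed shut position.
- **Everything else:** the two spare columns and the other things on the bench look unmoved in the last picture. The arm is clear of everything.

**What disagreed:** the reported TCP lies about 38.5 mm beyond the real fingertips. My first grasp therefore closed on air above the column and disturbed nothing. I measured the offset from the side and wrist views and corrected every later move for it.

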